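# Make up two practical kits in the physics lab

## Task

Make up two kits from the stock on the rubber mat. The three-pocket walnut box is to hold one steel mass, one oak dowel and one spirit level, one to a pocket; one of these is already in it, so add only the two kinds that are missing. The two-bay aluminium tray is to hold the blue beaker in one bay and a steel mass in the other; everything stands upright on its base, and the spare dowel and spare level stay where they are.

Things in the scene. Friction and masses are not known exactly. Their poses are not given: they have to be found in the camera images.
- weights_box: Open walnut weights box, fixed, 102 (x) by 206 mm (y). Three cork-lined pockets in a row along its y, centred at y = -66, 0, +66 mm, x = 0; each 90 (x) by about 61 mm (y) inside. Outer walls 15 mm high, 6 thick; dividers 11 high, 4 thick; brass latch on the -x side. Origin: centre of its floor, level with the mat (4 mm above the bench). One pocket is taken at the start.
- bay_tray: Open aluminium tray, fixed, 102 (x) by 206 mm (y). One divider makes two bays along its y, centred at y = -50 and +50 mm, x = 0; each 94 (x) by 97 mm (y) inside. Walls 12 mm high, 4 thick; divider 10 high. Origin: centre of its floor, level with the mat. Empty at the start.
- beaker: Pale blue enamel beaker, open at the top, straight sided: 56 mm outer diameter, 72 mm tall, 3 mm wall, about 0.12 kg, upright. Origin at the centre of its underside, z up. Only one; it starts in the row on the mat.
- mass_a: Plain steel cylinder mass with a fine groove near the top, upright: 34 mm diameter, 48 mm tall, about 0.32 kg. Origin at the centre of its underside, z up. mass_a and mass_b are alike; either serves. Starts in the row on the mat beyond box and tray, unless it is the one thing already in the box.
- mass_b: Plain steel cylinder mass with a fine groove near the top, upright: 34 mm diameter, 48 mm tall, about 0.32 kg. Origin at the centre of its underside, z up. mass_a and mass_b are alike; either serves. Starts in the row on the mat beyond box and tray, unless it is the one thing already in the box.
- dowel_a: Turned oak dowel standing on its foot: foot 40 mm diameter, 8 mm thick, narrowing by 12 mm height to a 22 mm stem (grip this); 26 mm head from 66 to 78 mm (top); 40 g. Origin at the centre of its underside, z up. dowel_a and dowel_b are alike. Starts in the row on the mat beyond box and tray, unless it is the one thing already in the box.
- dowel_b: Turned oak dowel standing on its foot: foot 40 mm diameter, 8 mm thick, narrowing by 12 mm height to a 22 mm stem (grip this); 26 mm head from 66 to 78 mm (top); 40 g. Origin at the centre of its underside, z up. dowel_a and dowel_b are alike. Starts in the row on the mat beyond box and tray, unless it is the one thing already in the box.
- level_a: Spirit level: brass block 60 mm long (x), 24 wide (y), 34 tall, a green glass vial along its top (to 39 mm), 0.15 kg. Ends alike. Origin at the centre of its underside, z up. level_a and level_b are alike. Starts in the row on the mat beyond box and tray, unless it is the one thing already in the box.
- level_b: Spirit level: brass block 60 mm long (x), 24 wide (y), 34 tall, a green glass vial along its top (to 39 mm), 0.15 kg. Ends alike. Origin at the centre of its underside, z up. level_a and level_b are alike. Starts in the row on the mat beyond box and tray, unless it is the one thing already in the box.
Not all that is in view belongs to the job. There is more than one size of the beaker; the job needs the larger. What is shaped like the dowel_b but green is not meant.

How it is judged:
By the outcome, as a careful person would: the job done as asked, in the order asked, and still so for the second after the job is handed in, with the robot touching nothing.
It also fails if it takes over 99 s, if anything falls off the work surface, if the arm or the gripper's body presses on something with over 40 N, if the wrist force passes 120 N, or if a joint passes its speed limit or range.

## Robot

A 6-joint arm with a two-finger parallel gripper is mounted at the origin on the work surface. World frame = base frame: x ahead of the robot, y to its left, z up, the work surface at z = 0. Lengths are in m, angles in degrees, forces in N, time in s.
With the tool pointing down it reaches from about 0.4 to 0.825 m from the base axis. Payload 7 kg.
Tool frame: the origin (TCP) lies between the finger pads; the fingertips stand 19 mm ahead of it and the grasp point (between the pads) is the TCP (r.finger_overhang is the distance from the TCP to the fingertips, in m); z points along the fingers, y is the direction in which the jaws open and shut (so a half turn about z gives the same grasp; the last joint's range is limited). The gripper opens to 88 mm and grips with 3 to 60 N. Pads are 19 mm wide; open, the fingers measure 130 mm over their backs; the gripper's body (78 mm by 193 mm) begins 47 mm behind the grasp point.
Start: joints at [-52.592, 20.546, 0.682, 0, -70.136, -16.507], TCP at [0.241, -0.631, 0.208] pointing down, gripper open.
Joint ranges: [-176.03, 176.03], [-82.01, 121.73], [-58.28, 71.71], [-173.87, 95.51], [-174.79, -0.11], [-173.66, 173.66]. Speed limits (degrees/s): [136.94, 136.94, 172.46, 180, 180, 180].

## Interface

Orientations are given as [roll, pitch, yaw] about the fixed x, y, z axes, in that order (R = Rz(yaw) Ry(pitch) Rx(roll)).
In Python, from plant import r, optics gives the robot as it stands. The module is installed in compiled form; this text tells all that it offers.
- The arm moves only by the tool step_arm, never from a script. Its argument "increments" is a list of rows, each an object of numbers: "tx", "ty", "tz": the shift along the world's x, y, z in mm; "ax", "ay", "az": the turn, a rotation vector about the world's x, y, z in degrees; "claw": the gripper command: -1 is shut, 1 is fully open, values between are in proportion. In form: [{"tx": .., "ty": .., "tz": .., "ax": .., "ay": .., "az": .., "claw": ..}, ...]. A call has 1 to 12 rows; each row shifts and turns the commanded pose from where the row before left it; what a row does not reach is not made up. A row lasts 1/10 s, in which the tool goes at most 50 mm and 8.59 degrees, less where a joint would pass 70% of its speed; a pose out of reach is approached as far as the arm can. A call with a gripper value outside its range is refused whole. The fingers move at their own pace and stop on an object; "newtons" is the grip in N (left out, the last holds). Time passes only in rows, so rows that do not move let the fingers close. It gives the time, the measured TCP pose, the force and the opening at its end, in the units of the state.
- r.get_state(): the state, without advancing time (a new reading comes with each control period).
- optics.capture(name): name is "scene" or "top" or "wrist"; returns a dict with "image" (420x560x3 uint8, blue, green, red), "depth" (420x560 float32, m along the optical axis (not along the pixel's ray), 0 where there is no reading), "fx", "fy", "cx", "cy" (pixels), "R" (3x3) and "t" (3): a world point X has camera coordinates R X + t. Camera axes: x right, y down, z forward; pixel columns grow to the right and rows downward; lengths in m; the calibration is good to about 2 mm. A picture is of the moment at which its call begins.
- r.close_job(): hands the job in, once; it reports no verdict.
The state is a dict: "time_s": time; "joints": joint angles; "qd": joint speeds; "joint_torque": joint torques, N m; "tcp_pos": TCP position; "eef_rot": TCP orientation; "contact_force": force on the tool from outside, world axes, zero at the start; "moment": the same for the moment, N m; "gripper_width": finger opening in m.
Only numpy, scipy, OpenCV 4.12 (cv2) and the standard library are available. Lean on these libraries where they do the work, as an engineer would, in place of code of your own. Each camera call takes 0.05 s, during which the arm holds its last target. There are 200 camera calls.

## Working session

There is one attempt and no reset: what is moved stays moved. The work goes in short steps, Python scripts to look and compute and a tool call to move; the robot and the scene stay as the last step left them, time stands still between calls to the robot, and variables do not carry over. Pictures are saved under pics/ and viewed, about 12 in all and at most 16, crops included, and the job is handed in when it is done.

Besides the shell and the picture viewer there is one more tool, called by a JSON object that holds its "api" and its "payload". step_arm: Moves the arm, as the interface text tells. Its arguments: {"type":"object","properties":{"increments":{"type":"array","items":{"type":"object","properties":{"tx":{"type":"number"},"ty":{"type":"number"},"tz":{"type":"number"},"ax":{"type":"number"},"ay":{"type":"number"},"az":{"type":"number"},"claw":{"type":"number"}}}},"newtons":{"type":"number"}},"required":["increments"]}

```bash
mkdir -p pics; cat > h.py <<'E'
import numpy as np, cv2
from plant import r, optics
def cap(n):
    c=optics.capture(n); d=c["depth"]; v,u=np.mgrid[:420,:560]
    P=np.stack([(u-c["cx"])/c["fx"]*d,(v-c["cy"])/c["fy"]*d,d],-1)
    c["W"]=(P-c["t"])@c["R"]; c["W"][d==0]=np.nan
    return c
E
python3 - <<'E'
from h import *
for n in("scene","top"):
    c=cap(n); cv2.imwrite(f"pics/{n}0.png",c["image"]); np.savez(f"pics/{n}0.npz",W=c["W"],im=c["image"]); print(n,(-c["R"].T@c["t"]).round(3),c["R"][2].round(2))
print(r.get_state(), r.finger_overhang)
E
```

```text
scene [1.274 0.514 0.671] [-0.67 -0.47 -0.57]
top [0.408 0.015 1.057] [ 0.15  0.   -0.99]
{'time_s': 0.1, 'joints': array([-5.25905926e+01,  2.05878037e+01,  6.39867406e-01, -1.96426716e-02,
       -7.01355645e+01, -1.65088576e+01]), 'qd': array([-0.08023676, -0.10658152,  0.12206916,  0.1096869 , -0.02801327,
       -0.02170755]), 'joint_torque': array([-4.57777533e-04, -5.84163988e+01,  2.93755835e+01,  7.01553404e+00,
        1.02337101e-02, -6.09327731e-05]), 'tcp_pos': array([ 0.24064609, -0.6301511 ,  0.20671148]), 'eef_rot': array([ 1.79914694e+02, -6.02517239e-03, -1.59106134e+02]), 'contact_force': array([ 0.41779634, -1.18772681,  0.04506232]), 'moment': array([ 0.04161994, -0.03138633,  0.04649061]), 'gripper_width': 0.08803212674896095} 0.019
```

View pics/top0.png

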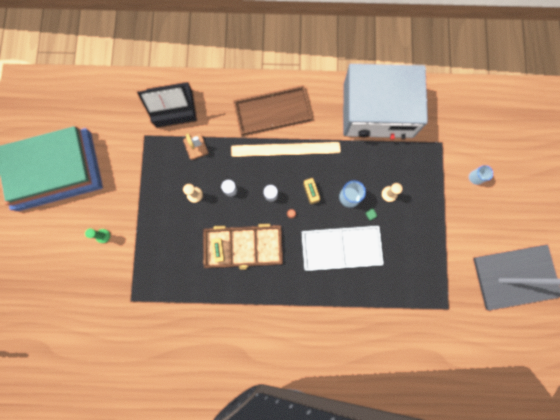

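View pics/scene0.png

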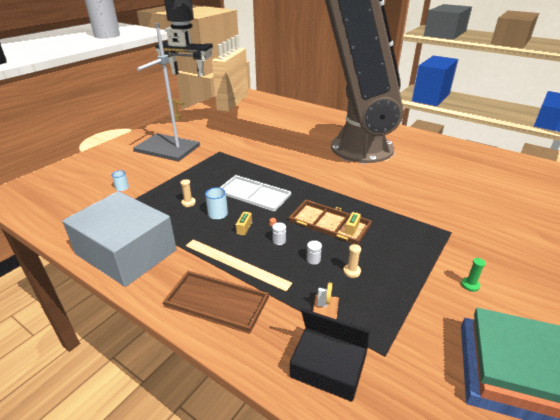

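The top view shows the row on the mat: dowel (192,193), masses (229,188) and (270,193), level (312,190), large beaker (351,194), dowel (392,193). The box is at (243,247) with a level in its +y pocket, and the tray is at (342,249). The green dowel (98,235) and small beaker (481,175) are decoys. Next I measure.

```bash
python3 - <<'E'
from h import *
d=np.load("pics/top0.npz"); W=d["W"]; im=d["im"]
reg=np.zeros((420,560),bool); reg[170:280,175:410]=1
print("mat z",np.nanmedian(W[280:295,200:350,2]))
def comps(mask,lab):
    n,L,s,c=cv2.connectedComponentsWithStats((mask&reg).astype(np.uint8))
    for i in range(1,n):
        if s[i,4]<12: continue
        p=W[L==i]; zt=np.nanpercentile(p[:,2],90); t=p[p[:,2]>zt-.006]
        print(lab,c[i].round(),s[i,4],"ztop",zt.round(4),"top mid",((t.min(0)+t.max(0))/2).round(4)[:2],"mean",t.mean(0)[:2].round(4),"ext",np.ptp(t,0).round(3)[:2], "ang",np.round(cv2.minAreaRect((p[:,:2]*1000).astype(np.float32)),1) if 0 else cv2.minAreaRect((t[:,:2]*1000).astype(np.float32)))
comps(W[...,2]>.03,"obj")
for a,b,l in((.010,.03,"low"),):
    comps((W[...,2]>a)&(W[...,2]<b),l)
big=cv2.resize(im[165:285,170:415],None,fx=3.2,fy=3.2,interpolation=cv2.INTER_CUBIC); cv2.imwrite("pics/crop0.png",big)
E
```

```text
mat z 0.0028927097488925775
obj [312. 190.] 204 ztop 0.0411 top mid [ 0.6341 -0.0517] mean [ 0.6342 -0.0519] ext [0.06  0.041] ang ((634.110595703125, -52.0726318359375), (59.60526657104492, 24.24408721923828), 19.12274742126465)
obj [228. 187.] 146 ztop 0.0534 top mid [0.6363 0.1686] mean [0.6348 0.1686] ext [0.033 0.032] ang ((634.80908203125, 168.5387725830078), (31.301406860351562, 32.58468246459961), 55.58115005493164)
obj [353. 193.] 246 ztop 0.0746 top mid [ 0.6245 -0.1582] mean [ 0.6249 -0.1576] ext [0.056 0.056] ang ((624.3218383789062, -158.23974609375), (55.230316162109375, 54.63947296142578), 31.2983455657959)
obj [190. 191.] 116 ztop 0.081 top mid [0.6182 0.265 ] mean [0.6187 0.265 ] ext [0.024 0.024] ang ((618.22216796875, 264.99853515625), (23.960098266601562, 23.784271240234375), 0.43086525797843933)
obj [395. 190.] 120 ztop 0.0805 top mid [ 0.6342 -0.2652] mean [ 0.6343 -0.2652] ext [0.024 0.025] ang ((634.1074829101562, -265.8373718261719), (24.801000595092773, 24.585330963134766), 73.47207641601562)
obj [270. 192.] 144 ztop 0.0528 top mid [0.6243 0.0579] mean [0.62
[... 2052 characters left out ...]
5590820312, -215.29734802246094), (20.349668502807617, 21.939014434814453), 27.429704666137695)
low [241. 246.] 711 ztop 0.02 top mid [0.4819 0.1283] mean [0.4824 0.1295] ext [0.116 0.208] ang ((479.8826599121094, 128.16212463378906), (112.4215087890625, 205.4367218017578), 4.202563762664795)
low [343. 248.] 401 ztop 0.017 top mid [ 0.4841 -0.1362] mean [ 0.4839 -0.1408] ext [0.117 0.214] ang ((484.1996154785156, -136.69601440429688), (102.03795623779297, 206.28561401367188), 5.607030391693115)
low [223. 251.] 28 ztop 0.0277 top mid [0.4694 0.1804] mean [0.4684 0.1802] ext [0.058 0.007] ang ((469.58489990234375, 179.98910522460938), (57.690067291259766, 5.264970779418945), 3.009385585784912)
```

View pics/crop0.png

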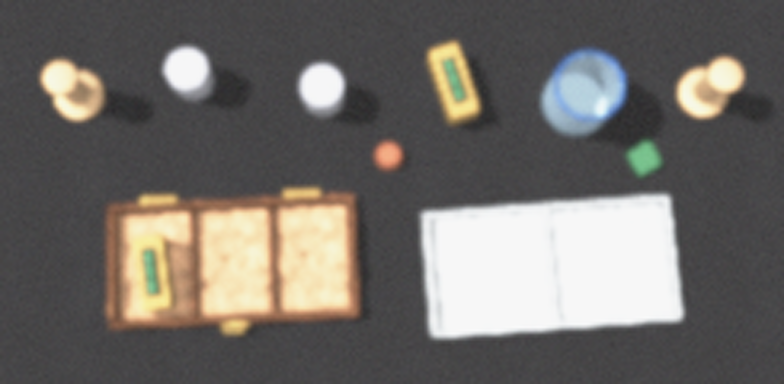

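The crop confirms the layout, and the heights match: mass top 0.053, beaker 0.075, dowel 0.081 m. The box is about (0.480, 0.128) at yaw ~4°, and the tray about (0.484, -0.137) at yaw ~5.6°. I'll move over the first mass with the jaws along x.

{"api": "step_arm", "payload": {"increments": [{"tx": 10,"ty": 20,"az": 3},{"tx": 20,"ty": 40,"az": 6},{"tx": 20,"ty": 40,"az": 6},{"tx": 20,"ty": 40,"az": 6},{"tx": 20,"ty": 40,"az": 6},{"tx": 20,"ty": 40,"az": 6},{"tx": 20,"ty": 40,"az": 6},{"tx": 20,"ty": 40,"az": 6},{"tx": 20,"ty": 40,"az": 6},{"tx": 20,"ty": 40,"az": 6},{"tx": 20,"ty": 40,"az": 6},{"tx": 20,"ty": 40,"az": 6}]}}

```text
$.increments[0]: bad value
```

{"api": "step_arm", "payload": {"increments": [{"tx": 20,"ty": 40},{"tx": 20,"ty": 40},{"tx": 20,"ty": 40},{"tx": 20,"ty": 40},{"tx": 20,"ty": 40},{"tx": 20,"ty": 40},{"tx": 20,"ty": 40},{"tx": 20,"ty": 30},{"tx": 4,"ty": 29},{},{},{}]}}

```text
$.increments[0]: bad value
```

```bash
python3 - <<'E'
from h import *
c=cap("wrist"); cv2.imwrite("pics/w1.png",c["image"]); W=c["W"]; s=r.get_state(); print(s["tcp_pos"],s["eef_rot"],s["contact_force"])
m=(W[...,2]>.03)&(W[...,2]<.12)
n,L,st,ce=cv2.connectedComponentsWithStats(m.astype(np.uint8))
for i in range(1,n):
    if st[i,4]<100: continue
    p=W[L==i]; zt=np.percentile(p[:,2],95); t=p[p[:,2]>zt-.005]
    print(ce[i].round(),st[i,4],zt.round(4),((t.min(0)+t.max(0))/2)[:2].round(4),np.ptp(t,0)[:2].round(3))
E
```

```text
[ 0.24065407 -0.63023601  0.20686389] [ 1.79929484e+02 -7.66028833e-03 -1.59101544e+02] [-0.79201902  0.77044776  0.48455396]
[127.  88.] 2047 0.0884 [ 0.199  -0.7791] [0.012 0.1  ]
[293. 350.] 338 0.0819 [ 0.406  -0.5515] [0.007 0.01 ]
```

View pics/w1.png

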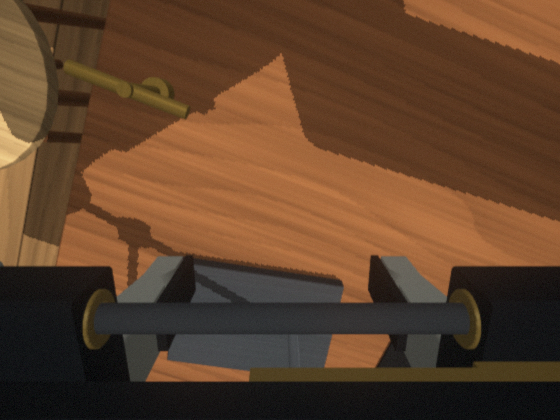

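Refused: every row needs all its keys. This was useful, because the wrist view shows the retort stand's base (~(255,310)) near the gripper, so I'll locate its rod before moving.

```bash
python3 - <<'E'
from h import *
for n in("scene","top"):
    d=np.load(f"pics/{n}0.npz"); W=d["W"]
    m=(W[...,0]>.2)&(W[...,0]<.75)&(W[...,1]>-.85)&(W[...,1]<-.4)
    for z in np.arange(0.005,.6,.04):
        p=W[m&(W[...,2]>z)&(W[...,2]<z+.04)]
        if len(p)>3: print(n,z.round(3),len(p),p.min(0).round(3),p.max(0).round(3))
d=np.load("pics/scene0.npz"); W=d["W"]
for (u,v) in [(160,30),(162,55),(166,85),(170,120),(172,140),(150,64),(185,45),(200,52)]:print((u,v),W[v-1:v+2,u-3:u+4].reshape(-1,3)[::4].round(2).tolist())
cv2.imwrite("pics/stand.png",cv2.resize(d["im"][0:170,90:260],None,fx=3.4,fy=3.4))
E
```

```text
scene 0.005 1558 [ 0.2   -0.828  0.005] [ 0.727 -0.4    0.045]
scene 0.045 146 [ 0.2   -0.828  0.045] [ 0.711 -0.487  0.085]
scene 0.085 51 [ 0.2   -0.824  0.085] [ 0.419 -0.54   0.123]
scene 0.125 40 [ 0.405 -0.555  0.125] [ 0.418 -0.542  0.164]
scene 0.165 40 [ 0.405 -0.555  0.166] [ 0.418 -0.54   0.204]
scene 0.205 101 [ 0.208 -0.684  0.206] [ 0.419 -0.542  0.245]
scene 0.245 194 [ 0.209 -0.687  0.245] [ 0.419 -0.54   0.285]
scene 0.285 408 [ 0.201 -0.703  0.285] [ 0.426 -0.525  0.325]
scene 0.325 646 [ 0.2   -0.727  0.325] [ 0.529 -0.519  0.365]
scene 0.365 332 [ 0.206 -0.682  0.365] [ 0.417 -0.541  0.405]
scene 0.405 335 [ 0.212 -0.654  0.405] [ 0.417 -0.541  0.445]
scene 0.445 362 [ 0.209 -0.657  0.445] [ 0.289 -0.58   0.485]
top 0.005 4248 [ 0.252 -0.705  0.005] [ 0.749 -0.401  0.045]
top 0.045 102 [ 0.405 -0.547  0.045] [ 0.71  -0.487  0.084]
top 0.085 45 [ 0.404 -0.552  0.086] [ 0.414 -0.544  0.125]
top 0.125 54 [ 0.404 -0.549  0.126] [ 0.414 -0.543  0.164]
top 0.165 60 [ 0.405 -0.549  0.165] [ 0.414 -0.543  0.205]
top 0.205 72 [ 0.404 -0.551  0.205] [ 0.415 -0.544  0.244]
t
[... 451 characters left out ...]
[0.41, -0.54, 0.24]]
(170, 120) [[0.22, -0.82, -0.0], [0.22, -0.8, 0.0], [0.23, -0.8, 0.0], [0.42, -0.55, 0.13], [0.23, -0.8, -0.0], [0.42, -0.54, 0.12]]
(172, 140) [[0.39, -0.62, 0.02], [0.37, -0.61, 0.02], [0.39, -0.61, 0.02], [0.38, -0.6, 0.02], [0.39, -0.6, 0.02], [0.41, -0.55, 0.04]]
(150, 64) [[-0.2, -1.45, 0.05], [0.47, -0.53, 0.34], [0.49, -0.53, 0.34], [0.47, -0.53, 0.33], [0.49, -0.53, 0.33], [-0.25, -1.45, 0.03]]
(185, 45) [[0.26, -0.61, 0.34], [0.25, -0.61, 0.34], [0.26, -0.61, 0.34], [0.24, -0.61, 0.34], [0.26, -0.61, 0.34], [0.25, -0.6, 0.34]]
(200, 52) [[0.23, -0.58, 0.32], [0.25, -0.54, 0.33], [0.23, -0.57, 0.32], [0.25, -0.53, 0.32], [0.24, -0.55, 0.32], [0.25, -0.53, 0.32]]
```

View pics/stand.png

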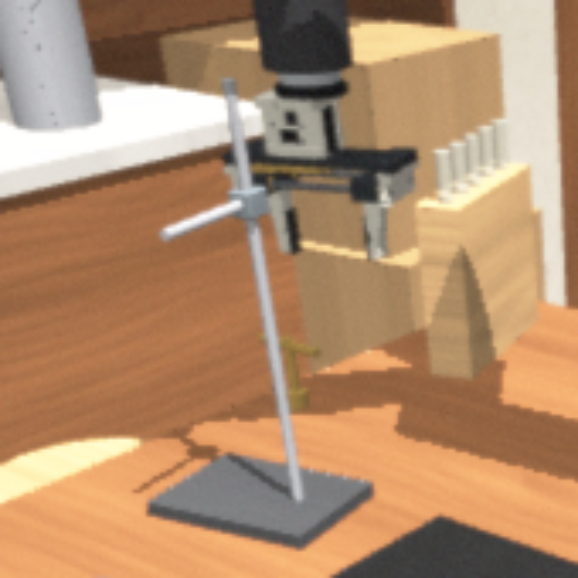

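The rod stands at (0.41, -0.547) up to z≈0.43, with a cross-arm toward +x, and the straight path would pass too close. I'll pull in along +y first, then swing round.

{"api": "step_arm", "payload": {"increments": [{"tx": 2,"ty": 18,"tz": 0,"ax": 0,"ay": 0,"az": 0,"claw": 1},{"tx": 4,"ty": 36,"tz": 0,"ax": 0,"ay": 0,"az": 0,"claw": 1},{"tx": 4,"ty": 36,"tz": 0,"ax": 0,"ay": 0,"az": 0,"claw": 1},{"tx": 4,"ty": 36,"tz": 0,"ax": 0,"ay": 0,"az": 0,"claw": 1},{"tx": 4,"ty": 36,"tz": 0,"ax": 0,"ay": 0,"az": 0,"claw": 1},{"tx": 4,"ty": 36,"tz": 0,"ax": 0,"ay": 0,"az": 0,"claw": 1},{"tx": 4,"ty": 36,"tz": 0,"ax": 0,"ay": 0,"az": 0,"claw": 1},{"tx": 4,"ty": 16,"tz": 0,"ax": 0,"ay": 0,"az": 0,"claw": 1},{"tx": 0,"ty": 0,"tz": 0,"ax": 0,"ay": 0,"az": 0,"claw": 1}]}}

```text
time_s: 1.05
tcp_pos: [0.2709, -0.3788, 0.208]
eef_rot: [-180.0, 0.1, -159.0]
contact_force: [1.3, 0.5, 0.1]
gripper_width: 0.0881
```

{"api": "step_arm", "payload": {"increments": [{"tx": 9,"ty": 17,"tz": 0,"ax": 0,"ay": 0,"az": 3.1,"claw": 1},{"tx": 18,"ty": 33,"tz": 0,"ax": 0,"ay": 0,"az": 7,"claw": 1},{"tx": 18,"ty": 33,"tz": 0,"ax": 0,"ay": 0,"az": 7,"claw": 1},{"tx": 18,"ty": 33,"tz": 0,"ax": 0,"ay": 0,"az": 7,"claw": 1},{"tx": 18,"ty": 33,"tz": 0,"ax": 0,"ay": 0,"az": 7,"claw": 1},{"tx": 18,"ty": 33,"tz": 0,"ax": 0,"ay": 0,"az": 7,"claw": 1},{"tx": 18,"ty": 33,"tz": 0,"ax": 0,"ay": 0,"az": 7,"claw": 1},{"tx": 18,"ty": 33,"tz": 0,"ax": 0,"ay": 0,"az": 7,"claw": 1},{"tx": 18,"ty": 33,"tz": 0,"ax": 0,"ay": 0,"az": 7,"claw": 1},{"tx": 18,"ty": 33,"tz": 0,"ax": 0,"ay": 0,"az": 7,"claw": 1},{"tx": 9,"ty": 16,"tz": 0,"ax": 0,"ay": 0,"az": 3,"claw": 1},{"tx": 0,"ty": 0,"tz": 0,"ax": 0,"ay": 0,"az": 0,"claw": 1}]}}

```text
time_s: 2.25
tcp_pos: [0.4522, -0.0492, 0.2072]
eef_rot: [180.0, -0.0, -89.8]
contact_force: [-0.2, -0.7, -1.0]
gripper_width: 0.0875
```

{"api": "step_arm", "payload": {"increments": [{"tx": 13,"ty": 16,"tz": 0,"ax": 0,"ay": 0,"az": 0,"claw": 1},{"tx": 26,"ty": 31,"tz": 0,"ax": 0,"ay": 0,"az": 3,"claw": 1},{"tx": 26,"ty": 31,"tz": 0,"ax": 0,"ay": 0,"az": 0,"claw": 1},{"tx": 26,"ty": 31,"tz": 0,"ax": 0,"ay": 0,"az": 0,"claw": 1},{"tx": 26,"ty": 31,"tz": 0,"ax": 0,"ay": 0,"az": 0,"claw": 1},{"tx": 26,"ty": 31,"tz": 0,"ax": 0,"ay": 0,"az": 0,"claw": 1},{"tx": 26,"ty": 31,"tz": 0,"ax": 0,"ay": 0,"az": 0,"claw": 1},{"tx": 13,"ty": 16,"tz": 0,"ax": 0,"ay": 0,"az": 0,"claw": 1},{"tx": 0,"ty": 0,"tz": 0,"ax": 0,"ay": 0,"az": 0,"claw": 1},{"tx": 0,"ty": 0,"tz": 0,"ax": 0,"ay": 0,"az": 0,"claw": 1}]}}

```text
time_s: 3.25
tcp_pos: [0.6329, 0.1669, 0.2065]
eef_rot: [179.9, -0.0, -87.1]
contact_force: [-0.5, 0.5, 0.5]
gripper_width: 0.0875
```

```bash
cat > w.py <<'E'
from h import *
import sys
c=cap("wrist"); W=c["W"]; s=r.get_state(); print(s["time_s"],s["tcp_pos"],s["eef_rot"],s["contact_force"].round(1),s["gripper_width"])
if len(sys.argv)>1: cv2.imwrite(f"pics/{sys.argv[1]}.png",c["image"])
m=(W[...,2]>.03)&(W[...,2]<.12)
n,L,st,ce=cv2.connectedComponentsWithStats(m.astype(np.uint8))
for i in range(1,n):
    if st[i,4]<100: continue
    p=W[L==i]; zt=np.percentile(p[:,2],95); t=p[p[:,2]>zt-.005]
    print(ce[i].round(),st[i,4],zt.round(4),((t.min(0)+t.max(0))/2)[:2].round(4),np.ptp(t,0)[:2].round(3))
E
python3 w.py w1b
```

```text
3.3 [0.63260163 0.16650266 0.20703318] [ 1.79943568e+02 -2.84409721e-02 -8.70720723e+01] [-0.4 -0.1 -0.1] 0.08754693259796244
[296.  69.] 1216 0.0519 [0.6248 0.0573] [0.034 0.033]
[277. 189.] 996 0.0517 [0.6359 0.1684] [0.033 0.033]
[434. 215.] 1367 0.0416 [0.4704 0.191 ] [0.059 0.031]
[288. 283.] 828 0.0801 [0.6202 0.2638] [0.025 0.024]
```

View pics/w1b.png

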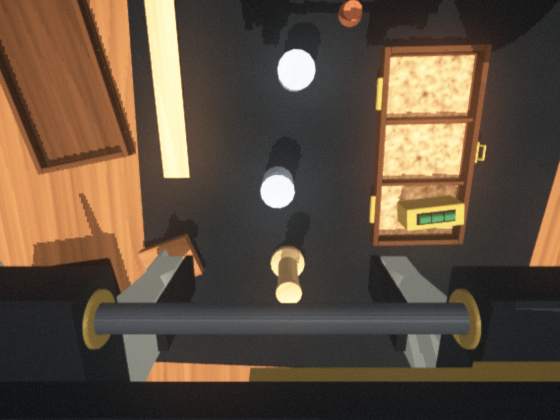

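The wrist view shows the target mass at (277,188), the second mass at (296,70), the dowel at (288,275), and the box at right with two empty pockets at (430,85) and (425,150). Both views agree within ~1 mm. I'll refine the pocket centres from the cork floors and check the height of the block near the dowel.

```bash
python3 - <<'E'
from h import *
c=cap("wrist");W=c["W"];hsv=cv2.cvtColor(c["image"],cv2.COLOR_BGR2HSV)
m=(hsv[...,2]>130)&(abs(W[...,2]-.005)<.006); m[:,:380]=0;m[245:]=0
n,L,st,ce=cv2.connectedComponentsWithStats(cv2.morphologyEx(m.astype(np.uint8),cv2.MORPH_OPEN,np.ones((3,3))))
for i in range(1,n):
    if st[i,4]>300: print(ce[i].round(),cv2.minAreaRect((W[L==i][:,:2]*1000).astype(np.float32)))
T=np.load("pics/top0.npz"); 
for W in(T["W"],np.load("pics/scene0.npz")["W"]):
    p=W[(W[...,0]>.675)&(W[...,0]<.78)&(W[...,1]>.2)&(W[...,1]<.34)&(W[...,2]>.01)]
    print(p.min(0),p.max(0)); q=p[p[:,2]>.06]; print(q.min(0) if len(q) else None)
W=T["W"];im=T["im"].astype(int)
m=(im.min(-1)>150); m[:215]=0;m[:,:295]=0;m[285:]=0;m[:,390:]=0
print(cv2.minAreaRect((W[m&np.isfinite(W[...,0])][:,:2]*1000).astype(np.float32)))
E
```

```text
[430.  85.] ((484.7803039550781, 62.41668701171875), (87.32328033447266, 61.0547981262207), 3.127758026123047)
[423. 150.] ((479.73175048828125, 128.50161743164062), (87.34380340576172, 60.872615814208984), 3.9961798191070557)
[409. 206.] ((475.3378601074219, 194.82232666015625), (86.01103210449219, 58.89950180053711), 3.9392213821411133)
[0.71980641 0.23702135 0.01009942] [0.77978996 0.30194916 0.07921897]
[0.73395956 0.25480492 0.06051087]
[0.72177422 0.23627121 0.0141752 ] [0.77932807 0.3029538  0.08061193]
[0.74383404 0.25339423 0.06009901]
((485.47503662109375, -138.06646728515625), (108.01361846923828, 213.8363037109375), 5.473475456237793)
```

{"api": "step_arm", "payload": {"increments": [{"tx": 2,"ty": 1,"tz": -25,"ax": 0,"ay": 0,"az": 0,"claw": 1},{"tx": 1,"ty": 1,"tz": -45,"ax": 0,"ay": 0,"az": 0,"claw": 1},{"tx": 0,"ty": 0,"tz": -45,"ax": 0,"ay": 0,"az": 0,"claw": 1},{"tx": 0,"ty": 0,"tz": -30,"ax": 0,"ay": 0,"az": 0,"claw": 1},{"tx": 0,"ty": 0,"tz": -20,"ax": 0,"ay": 0,"az": 0,"claw": 1},{"tx": 0,"ty": 0,"tz": 0,"ax": 0,"ay": 0,"az": 0,"claw": 1},{"tx": 0,"ty": 0,"tz": 0,"ax": 0,"ay": 0,"az": 0,"claw": 1}]}}

```text
time_s: 4.05
tcp_pos: [0.6361, 0.1689, 0.0435]
eef_rot: [-180.0, -0.0, -87.0]
contact_force: [-0.2, 0.3, -0.2]
gripper_width: 0.0872
```

Pockets are confirmed at (0.485, 0.0625) and (0.480, 0.1285). Gripping the mass.

{"api": "step_arm", "payload": {"newtons": 30, "increments": [{"tx": 0,"ty": 0,"tz": 0,"ax": 0,"ay": 0,"az": 0,"claw": -1},{"tx": 0,"ty": 0,"tz": 0,"ax": 0,"ay": 0,"az": 0,"claw": -1},{"tx": 0,"ty": 0,"tz": 0,"ax": 0,"ay": 0,"az": 0,"claw": -1},{"tx": 0,"ty": 0,"tz": 0,"ax": 0,"ay": 0,"az": 0,"claw": -1},{"tx": 0,"ty": 0,"tz": 0,"ax": 0,"ay": 0,"az": 0,"claw": -1},{"tx": 0,"ty": 0,"tz": 0,"ax": 0,"ay": 0,"az": 0,"claw": -1},{"tx": 0,"ty": 0,"tz": 0,"ax": 0,"ay": 0,"az": 0,"claw": -1},{"tx": 0,"ty": 0,"tz": 0,"ax": 0,"ay": 0,"az": 0,"claw": -1}]}}

```text
time_s: 4.85
tcp_pos: [0.6358, 0.1694, 0.0425]
eef_rot: [180.0, -0.0, -87.0]
contact_force: [0.4, 0.6, -0.1]
gripper_width: 0.0291
```

{"api": "step_arm", "payload": {"increments": [{"tx": 0,"ty": 0,"tz": 15,"ax": 0,"ay": 0,"az": 0,"claw": -1},{"tx": 0,"ty": 0,"tz": 35,"ax": 0,"ay": 0,"az": 0,"claw": -1},{"tx": 0,"ty": 0,"tz": 35,"ax": 0,"ay": 0,"az": 0,"claw": -1},{"tx": -15,"ty": -4,"tz": 15,"ax": 0,"ay": 0,"az": 0,"claw": -1},{"tx": -30,"ty": -8,"tz": 0,"ax": 0,"ay": 0,"az": 0,"claw": -1},{"tx": -35,"ty": -9,"tz": 0,"ax": 0,"ay": 0,"az": 0,"claw": -1},{"tx": -35,"ty": -9,"tz": 0,"ax": 0,"ay": 0,"az": 0,"claw": -1},{"tx": -30,"ty": -8,"tz": 0,"ax": 0,"ay": 0,"az": 0,"claw": -1},{"tx": -11,"ty": -2,"tz": 0,"ax": 0,"ay": 0,"az": 0,"claw": -1},{"tx": 0,"ty": 0,"tz": 0,"ax": 0,"ay": 0,"az": 0,"claw": -1},{"tx": 0,"ty": 0,"tz": 0,"ax": 0,"ay": 0,"az": 0,"claw": -1}]}}

```text
time_s: 5.95
tcp_pos: [0.4808, 0.13, 0.1437]
eef_rot: [-179.9, 0.0, -87.0]
contact_force: [0.4, -0.2, -0.2]
gripper_width: 0.0001
```

The gripper closed fully without holding anything, so I'll look.

```bash
python3 w.py; python3 - <<'E'
from h import *
a=cap("scene")["image"]; cv2.imwrite("pics/s2.png",cv2.resize(a[120:330,150:430],None,fx=2.8,fy=2.8))
E
```

```text
6.0 [0.48093862 0.13001957 0.14325473] [-1.79924763e+02  2.62747543e-02 -8.69783645e+01] [ 0.7  0.  -0.7] 0.0005120062998837595
[ 97. 102.] 2178 0.0517 [0.6243 0.0572] [0.034 0.033]
[ 98. 238.] 1695 0.0516 [0.6357 0.1683] [0.034 0.034]
[312. 256.] 189 0.0375 [0.4557 0.1806] [0.031 0.012]
[114. 351.] 1006 0.0801 [0.6195 0.2605] [0.026 0.018]
```

View pics/s2.png

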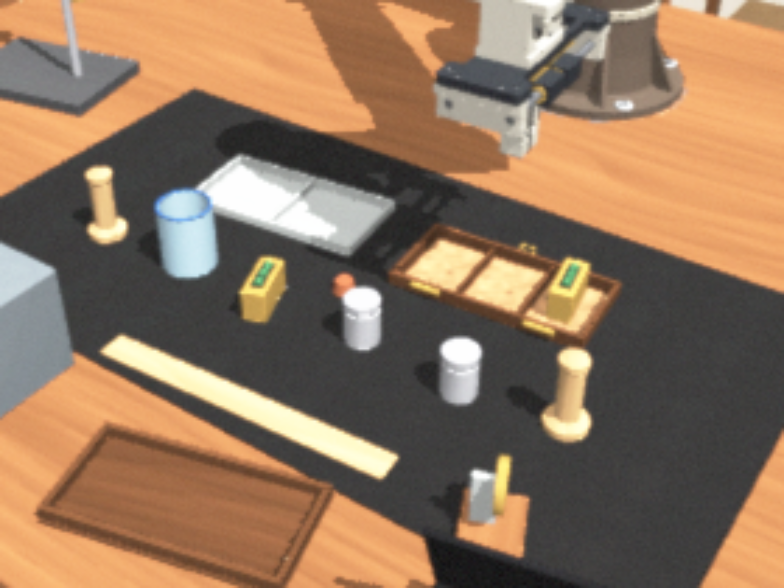

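The mass is untouched at (460,370) and the shut fingertips are at (517,150) in the crop. I'll measure where the fingertips really are.

```bash
python3 - <<'E'
from h import *
for n in("scene","top"):
    W=cap(n)["W"]; 
    m=(abs(W[...,0]-.48)<.15)&(abs(W[...,1]-.13)<.15)&(W[...,2]>.07)&(W[...,2]<.25)
    p=W[m]; print(n,len(p))
    for z in np.arange(.07,.25,.012):
        q=p[(p[:,2]>=z)&(p[:,2]<z+.012)]
        if len(q): print(z.round(3),len(q),q.min(0).round(3),q.max(0).round(3))
print(r.get_state()["tcp_pos"])
E
```

```text
scene 636
0.07 48 [0.609 0.253 0.072] [0.63  0.279 0.082]
0.082 18 [0.614 0.258 0.082] [0.629 0.271 0.084]
0.154 2 [0.478 0.139 0.163] [0.494 0.141 0.166]
0.166 50 [0.467 0.122 0.166] [0.5   0.143 0.177]
0.178 44 [0.464 0.122 0.178] [0.5   0.142 0.19 ]
0.19 20 [0.465 0.139 0.19 ] [0.492 0.143 0.202]
0.202 11 [0.466 0.14  0.203] [0.491 0.142 0.211]
0.226 148 [0.392 0.097 0.229] [0.572 0.174 0.238]
0.238 295 [0.393 0.096 0.238] [0.572 0.175 0.25 ]
top 181
0.226 15 [0.448 0.09  0.23 ] [0.486 0.093 0.236]
0.238 166 [0.397 0.087 0.238] [0.569 0.159 0.25 ]
[0.48054363 0.12969787 0.14238831]
```

The real fingertips are at z≈0.163 where the readout implies 0.123. The reported TCP therefore reads about 40 mm too low, and the body height agrees (0.229 against 0.189). I'll go back, open, and re-measure at a safe height before descending.

{"api": "step_arm", "payload": {"increments": [{"tx": 15,"ty": 4,"tz": 0,"ax": 0,"ay": 0,"az": 0,"claw": 1},{"tx": 35,"ty": 9,"tz": 0,"ax": 0,"ay": 0,"az": 0,"claw": 1},{"tx": 35,"ty": 9,"tz": 0,"ax": 0,"ay": 0,"az": 0,"claw": 1},{"tx": 35,"ty": 9,"tz": 0,"ax": 0,"ay": 0,"az": 0,"claw": 1},{"tx": 25,"ty": 6,"tz": 0,"ax": 0,"ay": 0,"az": 0,"claw": 1},{"tx": 10,"ty": 2,"tz": -20,"ax": 0,"ay": 0,"az": 0,"claw": 1},{"tx": 0,"ty": 0,"tz": -30,"ax": 0,"ay": 0,"az": 0,"claw": 1},{"tx": 0,"ty": 0,"tz": -25,"ax": 0,"ay": 0,"az": 0,"claw": 1},{"tx": 0,"ty": 0,"tz": -10,"ax": 0,"ay": 0,"az": 0,"claw": 1},{"tx": 0,"ty": 0,"tz": 0,"ax": 0,"ay": 0,"az": 0,"claw": 1},{"tx": 0,"ty": 0,"tz": 0,"ax": 0,"ay": 0,"az": 0,"claw": 1}]}}

```text
time_s: 7.25
tcp_pos: [0.6356, 0.1686, 0.0583]
eef_rot: [-180.0, -0.0, -87.0]
contact_force: [0.8, -0.5, 0.1]
gripper_width: 0.0828
```

```bash
cat > tip.py <<'E'
from h import *
s=r.get_state(); x,y,z0=s["tcp_pos"]; print(s["time_s"],s["tcp_pos"],s["contact_force"].round(1),s["gripper_width"])
c=cap("scene");W=c["W"];cv2.imwrite("pics/last_scene.png",c["image"])
m=(abs(W[...,0]-x)<.075)&(abs(W[...,1]-y)<.03)&(W[...,2]>z0-.02)&(W[...,2]<z0+.1)
p=W[m]
for z in np.arange(z0-.02,z0+.1,.01):
    q=p[(p[:,2]>=z)&(p[:,2]<z+.01)]
    if len(q): print(z.round(3),len(q),q.min(0).round(3),q.max(0).round(3))
E
python3 tip.py
```

```text
7.25 [0.6355989  0.16861183 0.05828675] [ 0.8 -0.5  0.1] 0.08278251162484078
0.038 38 [0.626 0.16  0.038] [0.654 0.185 0.048]
0.048 98 [0.621 0.155 0.049] [0.654 0.187 0.057]
0.068 1 [0.592 0.174 0.078] [0.592 0.174 0.078]
0.078 39 [0.577 0.163 0.078] [0.694 0.183 0.088]
0.088 59 [0.579 0.162 0.088] [0.694 0.184 0.098]
0.098 54 [0.58  0.159 0.098] [0.695 0.183 0.108]
0.108 51 [0.577 0.158 0.108] [0.698 0.183 0.118]
0.118 18 [0.589 0.162 0.119] [0.7   0.184 0.128]
0.128 9 [0.588 0.168 0.129] [0.591 0.176 0.137]
0.138 13 [0.582 0.172 0.139] [0.593 0.181 0.148]
0.148 16 [0.586 0.178 0.15 ] [0.594 0.198 0.158]
```

The tips are at 0.078 against 0.039 expected, so the bias is a steady +39 mm. The fingers are centred on the mass within ~2 mm. I'm descending 55 mm to a true TCP height of ~0.042 and gripping.

{"api": "step_arm", "payload": {"newtons": 30, "increments": [{"tx": 0,"ty": 0,"tz": -20,"ax": 0,"ay": 0,"az": 0,"claw": 1},{"tx": 0,"ty": 0,"tz": -20,"ax": 0,"ay": 0,"az": 0,"claw": 1},{"tx": 0,"ty": 0,"tz": -10,"ax": 0,"ay": 0,"az": 0,"claw": 1},{"tx": 0,"ty": 0,"tz": -5,"ax": 0,"ay": 0,"az": 0,"claw": 1},{"tx": 0,"ty": 0,"tz": 0,"ax": 0,"ay": 0,"az": 0,"claw": 1}]}}

```text
time_s: 7.8
tcp_pos: [0.635, 0.1685, 0.0029]
eef_rot: [-180.0, -0.0, -87.0]
contact_force: [0.1, -0.7, -0.5]
gripper_width: 0.0875
```

{"api": "step_arm", "payload": {"increments": [{"tx": 0,"ty": 0,"tz": 0,"ax": 0,"ay": 0,"az": 0,"claw": -1},{"tx": 0,"ty": 0,"tz": 0,"ax": 0,"ay": 0,"az": 0,"claw": -1},{"tx": 0,"ty": 0,"tz": 0,"ax": 0,"ay": 0,"az": 0,"claw": -1},{"tx": 0,"ty": 0,"tz": 0,"ax": 0,"ay": 0,"az": 0,"claw": -1},{"tx": 0,"ty": 0,"tz": 0,"ax": 0,"ay": 0,"az": 0,"claw": -1},{"tx": 0,"ty": 0,"tz": 0,"ax": 0,"ay": 0,"az": 0,"claw": -1},{"tx": 0,"ty": 0,"tz": 0,"ax": 0,"ay": 0,"az": 0,"claw": -1},{"tx": 0,"ty": 0,"tz": 0,"ax": 0,"ay": 0,"az": 0,"claw": -1},{"tx": 0,"ty": 0,"tz": 0,"ax": 0,"ay": 0,"az": 0,"claw": -1},{"tx": 0,"ty": 0,"tz": 0,"ax": 0,"ay": 0,"az": 0,"claw": -1}]}}

```text
time_s: 8.8
tcp_pos: [0.6352, 0.1686, 0.0027]
eef_rot: [-180.0, 0.0, -87.0]
contact_force: [2.0, 0.0, 0.0]
gripper_width: 0.0336
```

{"api": "step_arm", "payload": {"increments": [{"tx": 0,"ty": 0,"tz": 10,"ax": 0,"ay": 0,"az": 0,"claw": -1},{"tx": 0,"ty": 0,"tz": 20,"ax": 0,"ay": 0,"az": 0,"claw": -1},{"tx": 0,"ty": 0,"tz": 10,"ax": 0,"ay": 0,"az": 0,"claw": -1},{"tx": 0,"ty": 0,"tz": 0,"ax": 0,"ay": 0,"az": 0,"claw": -1},{"tx": 0,"ty": 0,"tz": 0,"ax": 0,"ay": 0,"az": 0,"claw": -1}]}}

```text
time_s: 9.3
tcp_pos: [0.6343, 0.1683, 0.0423]
eef_rot: [180.0, 0.0, -87.0]
contact_force: [-0.6, 0.1, -3.9]
gripper_width: 0.0329
```

Held (33 mm wide, weight reads −3.9 N). Carrying it to the middle pocket.

{"api": "step_arm", "payload": {"increments": [{"tx": -15,"ty": -4,"tz": 5,"ax": 0,"ay": 0,"az": 0,"claw": -1},{"tx": -30,"ty": -8,"tz": 5,"ax": 0,"ay": 0,"az": 0,"claw": -1},{"tx": -35,"ty": -9,"tz": 0,"ax": 0,"ay": 0,"az": 0,"claw": -1},{"tx": -35,"ty": -9,"tz": 0,"ax": 0,"ay": 0,"az": 0,"claw": -1},{"tx": -30,"ty": -8,"tz": 0,"ax": 0,"ay": 0,"az": 0,"claw": -1},{"tx": -10,"ty": -2,"tz": 0,"ax": 0,"ay": 0,"az": 0,"claw": -1},{"tx": 0,"ty": 0,"tz": 0,"ax": 0,"ay": 0,"az": 0,"claw": -1},{"tx": 0,"ty": 0,"tz": -15,"ax": 0,"ay": 0,"az": 0,"claw": -1},{"tx": 0,"ty": 0,"tz": -20,"ax": 0,"ay": 0,"az": 0,"claw": -1},{"tx": 0,"ty": 0,"tz": -10,"ax": 0,"ay": 0,"az": 0,"claw": -1},{"tx": 0,"ty": 0,"tz": 0,"ax": 0,"ay": 0,"az": 0,"claw": -1},{"tx": 0,"ty": 0,"tz": 0,"ax": 0,"ay": 0,"az": 0,"claw": -1}]}}

```text
time_s: 10.5
tcp_pos: [0.4803, 0.1286, 0.0075]
eef_rot: [180.0, -0.0, -87.0]
contact_force: [0.2, 0.4, -3.9]
gripper_width: 0.0331
```

{"api": "step_arm", "payload": {"increments": [{"tx": 0,"ty": 0,"tz": -2,"ax": 0,"ay": 0,"az": 0,"claw": -1},{"tx": 0,"ty": 0,"tz": -2,"ax": 0,"ay": 0,"az": 0,"claw": -1},{"tx": 0,"ty": 0,"tz": 0,"ax": 0,"ay": 0,"az": 0,"claw": -1}]}}

```text
time_s: 10.8
tcp_pos: [0.4799, 0.1285, 0.0038]
eef_rot: [-180.0, 0.0, -87.0]
contact_force: [-0.8, 0.1, -4.2]
gripper_width: 0.0329
```

{"api": "step_arm", "payload": {"increments": [{"tx": 0,"ty": 0,"tz": -1,"ax": 0,"ay": 0,"az": 0,"claw": -1},{"tx": 0,"ty": 0,"tz": 0,"ax": 0,"ay": 0,"az": 0,"claw": -1}]}}

```text
time_s: 11.0
tcp_pos: [0.4799, 0.1285, 0.0027]
eef_rot: [-180.0, 0.0, -87.0]
contact_force: [-1.0, 0.8, -3.4]
gripper_width: 0.0332
```

{"api": "step_arm", "payload": {"increments": [{"tx": 0,"ty": 0,"tz": -1,"ax": 0,"ay": 0,"az": 0,"claw": -1},{"tx": 0,"ty": 0,"tz": 0,"ax": 0,"ay": 0,"az": 0,"claw": -1}]}}

```text
time_s: 11.2
tcp_pos: [0.48, 0.1285, 0.0026]
eef_rot: [-180.0, 0.0, -87.0]
contact_force: [-3.2, -1.2, 8.0]
gripper_width: 0.0331
```

Contact is felt. Releasing to a part opening, rising, and moving on to the near dowel.

{"api": "step_arm", "payload": {"increments": [{"tx": 0,"ty": 0,"tz": 0,"ax": 0,"ay": 0,"az": 0,"claw": 0},{"tx": 0,"ty": 0,"tz": 0,"ax": 0,"ay": 0,"az": 0,"claw": 0},{"tx": 0,"ty": 0,"tz": 0,"ax": 0,"ay": 0,"az": 0,"claw": 0},{"tx": 0,"ty": 0,"tz": 10,"ax": 0,"ay": 0,"az": 0,"claw": 0},{"tx": 0,"ty": 0,"tz": 25,"ax": 0,"ay": 0,"az": 0,"claw": 0},{"tx": 0,"ty": 0,"tz": 30,"ax": 0,"ay": 0,"az": 0,"claw": 0},{"tx": 0,"ty": 0,"tz": 20,"ax": 0,"ay": 0,"az": 0,"claw": 0.6},{"tx": 0,"ty": 0,"tz": 5,"ax": 0,"ay": 0,"az": 0,"claw": 0.6}]}}

```text
time_s: 12.0
tcp_pos: [0.4813, 0.1293, 0.0947]
eef_rot: [-179.8, 0.1, -87.0]
contact_force: [-0.5, -0.6, -0.4]
gripper_width: 0.0548
```

{"api": "step_arm", "payload": {"increments": [{"tx": 15,"ty": 15,"tz": 0,"ax": 0,"ay": 0,"az": 0,"claw": 0.6},{"tx": 30,"ty": 29,"tz": 0,"ax": 0,"ay": 0,"az": 0,"claw": 0.6},{"tx": 30,"ty": 30,"tz": 0,"ax": 0,"ay": 0,"az": 0,"claw": 0.6},{"tx": 30,"ty": 29,"tz": 0,"ax": 0,"ay": 0,"az": 0,"claw": 0.6},{"tx": 24,"ty": 23,"tz": 0,"ax": 0,"ay": 0,"az": 0,"claw": 0.6},{"tx": 10,"ty": 10,"tz": 0,"ax": 0,"ay": 0,"az": 0,"claw": 0.6},{"tx": 0,"ty": 0,"tz": 0,"ax": 0,"ay": 0,"az": 0,"claw": 0.6},{"tx": 0,"ty": 0,"tz": 0,"ax": 0,"ay": 0,"az": 0,"claw": 0.6}]}}

```text
time_s: 12.8
tcp_pos: [0.618, 0.264, 0.0906]
eef_rot: [179.9, -0.1, -87.0]
contact_force: [0.6, -0.0, 0.8]
gripper_width: 0.0703
```

```bash
python3 tip.py; python3 - <<'E'
import cv2
cv2.imwrite("pics/s3.png",cv2.resize(cv2.imread("pics/last_scene.png")[150:330,250:430],None,fx=3.2,fy=3.2))
E
```

```text
12.8 [0.61800276 0.26395383 0.09060577] [ 0.6 -0.   0.8] 0.07034711494461714
0.071 38 [0.61  0.253 0.072] [0.635 0.278 0.08 ]
0.081 32 [0.61  0.262 0.081] [0.632 0.277 0.085]
0.111 29 [0.659 0.256 0.112] [0.671 0.278 0.12 ]
0.121 41 [0.653 0.257 0.121] [0.67  0.278 0.13 ]
0.131 36 [0.656 0.257 0.131] [0.672 0.278 0.14 ]
0.141 30 [0.58  0.257 0.141] [0.674 0.279 0.15 ]
0.151 13 [0.575 0.266 0.151] [0.584 0.273 0.16 ]
0.161 11 [0.564 0.268 0.161] [0.581 0.274 0.17 ]
0.171 6 [0.57  0.273 0.173] [0.58  0.276 0.178]
0.181 11 [0.576 0.278 0.182] [0.58  0.293 0.19 ]
```

View pics/s3.png

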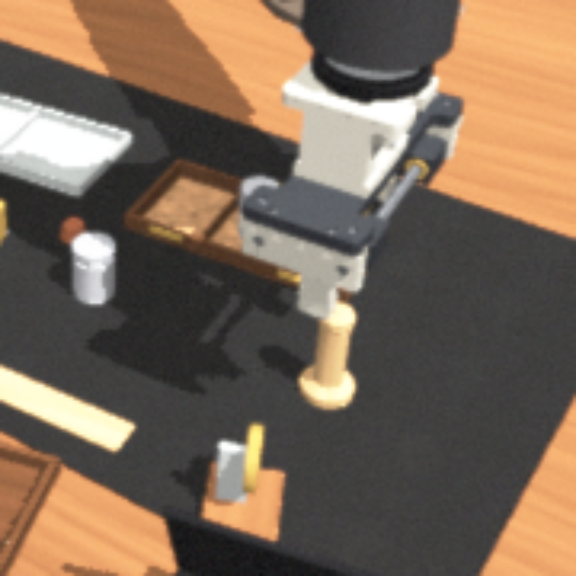

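The gripper is centred over the dowel (its finger at (320,290), the dowel's head at (338,315)). Descending 84 mm to grip the stem gently.

{"api": "step_arm", "payload": {"newtons": 15, "increments": [{"tx": 1,"ty": 0,"tz": -15,"ax": 0,"ay": 0,"az": 0,"claw": 0.6},{"tx": 0,"ty": 0,"tz": -30,"ax": 0,"ay": 0,"az": 0,"claw": 0.6},{"tx": 0,"ty": 0,"tz": -25,"ax": 0,"ay": 0,"az": 0,"claw": 0.6},{"tx": 0,"ty": 0,"tz": -14,"ax": 0,"ay": 0,"az": 0,"claw": 0.6},{"tx": 0,"ty": 0,"tz": 0,"ax": 0,"ay": 0,"az": 0,"claw": 0.6},{"tx": 0,"ty": 0,"tz": 0,"ax": 0,"ay": 0,"az": 0,"claw": 0.6}]}}

```text
time_s: 13.45
tcp_pos: [0.6201, 0.2644, 0.0081]
eef_rot: [-180.0, -0.0, -87.0]
contact_force: [0.5, 0.2, 0.3]
gripper_width: 0.07
```

{"api": "step_arm", "payload": {"increments": [{"tx": 0,"ty": 0,"tz": 0,"ax": 0,"ay": 0,"az": 0,"claw": -1},{"tx": 0,"ty": 0,"tz": 0,"ax": 0,"ay": 0,"az": 0,"claw": -1},{"tx": 0,"ty": 0,"tz": 0,"ax": 0,"ay": 0,"az": 0,"claw": -1},{"tx": 0,"ty": 0,"tz": 0,"ax": 0,"ay": 0,"az": 0,"claw": -1},{"tx": 0,"ty": 0,"tz": 0,"ax": 0,"ay": 0,"az": 0,"claw": -1},{"tx": 0,"ty": 0,"tz": 0,"ax": 0,"ay": 0,"az": 0,"claw": -1},{"tx": 0,"ty": 0,"tz": 0,"ax": 0,"ay": 0,"az": 0,"claw": -1},{"tx": 0,"ty": 0,"tz": 0,"ax": 0,"ay": 0,"az": 0,"claw": -1},{"tx": 0,"ty": 0,"tz": 0,"ax": 0,"ay": 0,"az": 0,"claw": -1},{"tx": 0,"ty": 0,"tz": 0,"ax": 0,"ay": 0,"az": 0,"claw": -1}]}}

```text
time_s: 14.45
tcp_pos: [0.6199, 0.2645, 0.0076]
eef_rot: [-180.0, 0.0, -87.0]
contact_force: [1.5, 0.4, 0.1]
gripper_width: 0.0228
```

{"api": "step_arm", "payload": {"increments": [{"tx": 0,"ty": 0,"tz": 10,"ax": 0,"ay": 0,"az": 0,"claw": -1},{"tx": 0,"ty": 0,"tz": 25,"ax": 0,"ay": 0,"az": 0,"claw": -1},{"tx": 0,"ty": 0,"tz": 30,"ax": 0,"ay": 0,"az": 0,"claw": -1},{"tx": 0,"ty": 0,"tz": 15,"ax": 0,"ay": 0,"az": 0,"claw": -1},{"tx": 0,"ty": 0,"tz": 0,"ax": 0,"ay": 0,"az": 0,"claw": -1},{"tx": 0,"ty": 0,"tz": 0,"ax": 0,"ay": 0,"az": 0,"claw": -1}]}}

```text
time_s: 15.05
tcp_pos: [0.6194, 0.2644, 0.0874]
eef_rot: [180.0, 0.0, -87.0]
contact_force: [0.2, -0.1, -0.5]
gripper_width: 0.0228
```

Dowel held (22.8 mm). Carrying it over to the −y pocket.

{"api": "step_arm", "payload": {"increments": [{"tx": -10,"ty": -15,"tz": 0,"ax": 0,"ay": 0,"az": 0,"claw": -1},{"tx": -20,"ty": -30,"tz": 0,"ax": 0,"ay": 0,"az": 0,"claw": -1},{"tx": -22,"ty": -33,"tz": 0,"ax": 0,"ay": 0,"az": 0,"claw": -1},{"tx": -22,"ty": -33,"tz": 0,"ax": 0,"ay": 0,"az": 0,"claw": -1},{"tx": -22,"ty": -33,"tz": 0,"ax": 0,"ay": 0,"az": 0,"claw": -1},{"tx": -20,"ty": -30,"tz": 0,"ax": 0,"ay": 0,"az": 0,"claw": -1},{"tx": -14,"ty": -20,"tz": 0,"ax": 0,"ay": 0,"az": 0,"claw": -1},{"tx": -5,"ty": -8,"tz": 0,"ax": 0,"ay": 0,"az": 0,"claw": -1},{"tx": 0,"ty": 0,"tz": 0,"ax": 0,"ay": 0,"az": 0,"claw": -1},{"tx": 0,"ty": 0,"tz": 0,"ax": 0,"ay": 0,"az": 0,"claw": -1}]}}

```text
time_s: 16.05
tcp_pos: [0.4854, 0.0629, 0.0873]
eef_rot: [-180.0, -0.0, -87.0]
contact_force: [0.8, 0.3, -0.2]
gripper_width: 0.0227
```

{"api": "step_arm", "payload": {"increments": [{"tx": 0,"ty": 0,"tz": -15,"ax": 0,"ay": 0,"az": 0,"claw": -1},{"tx": 0,"ty": 0,"tz": -25,"ax": 0,"ay": 0,"az": 0,"claw": -1},{"tx": 0,"ty": 0,"tz": -25,"ax": 0,"ay": 0,"az": 0,"claw": -1},{"tx": 0,"ty": 0,"tz": -10,"ax": 0,"ay": 0,"az": 0,"claw": -1},{"tx": 0,"ty": 0,"tz": -3,"ax": 0,"ay": 0,"az": 0,"claw": -1},{"tx": 0,"ty": 0,"tz": 0,"ax": 0,"ay": 0,"az": 0,"claw": -1},{"tx": 0,"ty": 0,"tz": 0,"ax": 0,"ay": 0,"az": 0,"claw": -1}]}}

```text
time_s: 16.75
tcp_pos: [0.4856, 0.063, 0.0103]
eef_rot: [-179.9, 0.0, -87.0]
contact_force: [0.3, -0.3, 0.2]
gripper_width: 0.0223
```

{"api": "step_arm", "payload": {"increments": [{"tx": 0,"ty": 0,"tz": -1,"ax": 0,"ay": 0,"az": 0,"claw": -1},{"tx": 0,"ty": 0,"tz": -1,"ax": 0,"ay": 0,"az": 0,"claw": -1},{"tx": 0,"ty": 0,"tz": 0,"ax": 0,"ay": 0,"az": 0,"claw": -1}]}}

```text
time_s: 17.05
tcp_pos: [0.485, 0.0625, 0.0079]
eef_rot: [-180.0, 0.0, -87.0]
contact_force: [-0.5, -0.3, -1.0]
gripper_width: 0.0224
```

{"api": "step_arm", "payload": {"increments": [{"tx": 0,"ty": 0,"tz": -1,"ax": 0,"ay": 0,"az": 0,"claw": -1},{"tx": 0,"ty": 0,"tz": 0,"ax": 0,"ay": 0,"az": 0,"claw": -1}]}}

```text
time_s: 17.25
tcp_pos: [0.4853, 0.0626, 0.0069]
eef_rot: [-179.9, 0.0, -87.0]
contact_force: [0.7, -0.5, 1.7]
gripper_width: 0.0217
```

Touched down lightly. Release, rise, and go over the beaker.

{"api": "step_arm", "payload": {"increments": [{"tx": 0,"ty": 0,"tz": 0,"ax": 0,"ay": 0,"az": 0,"claw": 0},{"tx": 0,"ty": 0,"tz": 0,"ax": 0,"ay": 0,"az": 0,"claw": 0},{"tx": 0,"ty": 0,"tz": 0,"ax": 0,"ay": 0,"az": 0,"claw": 0},{"tx": 0,"ty": 0,"tz": 0,"ax": 0,"ay": 0,"az": 0,"claw": 0},{"tx": 0,"ty": 0,"tz": 10,"ax": 0,"ay": 0,"az": 0,"claw": 0},{"tx": 0,"ty": 0,"tz": 20,"ax": 0,"ay": 0,"az": 0,"claw": 0},{"tx": 0,"ty": 0,"tz": 30,"ax": 0,"ay": 0,"az": 0,"claw": 0},{"tx": 0,"ty": 0,"tz": 25,"ax": 0,"ay": 0,"az": 0,"claw": 0},{"tx": 0,"ty": 0,"tz": 5,"ax": 0,"ay": 0,"az": 0,"claw": 0},{"tx": 0,"ty": 0,"tz": 0,"ax": 0,"ay": 0,"az": 0,"claw": 1}]}}

```text
time_s: 18.25
tcp_pos: [0.4854, 0.0628, 0.098]
eef_rot: [-179.9, 0.1, -87.0]
contact_force: [0.6, 0.5, -0.4]
gripper_width: 0.0475
```

{"api": "step_arm", "payload": {"increments": [{"tx": 10,"ty": -15,"tz": 0,"ax": 0,"ay": 0,"az": 0,"claw": 1},{"tx": 20,"ty": -32,"tz": 0,"ax": 0,"ay": 0,"az": 0,"claw": 1},{"tx": 22,"ty": -35,"tz": 0,"ax": 0,"ay": 0,"az": 0,"claw": 1},{"tx": 22,"ty": -35,"tz": 0,"ax": 0,"ay": 0,"az": 0,"claw": 1},{"tx": 22,"ty": -35,"tz": 0,"ax": 0,"ay": 0,"az": 0,"claw": 1},{"tx": 22,"ty": -34,"tz": 0,"ax": 0,"ay": 0,"az": 0,"claw": 1},{"tx": 16,"ty": -25,"tz": 0,"ax": 0,"ay": 0,"az": 0,"claw": 1},{"tx": 5,"ty": -9,"tz": 0,"ax": 0,"ay": 0,"az": 0,"claw": 1},{"tx": 0,"ty": 0,"tz": 0,"ax": 0,"ay": 0,"az": 0,"claw": 1},{"tx": 0,"ty": 0,"tz": 0,"ax": 0,"ay": 0,"az": 0,"claw": 1}]}}

```text
time_s: 19.25
tcp_pos: [0.6228, -0.1572, 0.0955]
eef_rot: [179.9, 0.0, -87.0]
contact_force: [-0.2, 1.1, 0.7]
gripper_width: 0.0877
```

```bash
python3 tip.py; python3 w.py; python3 - <<'E'
from h import *
W=cap("scene")["W"]
m=(W[...,0]>.42)&(W[...,0]<.7)&(abs(W[...,1])<.26)&(W[...,2]>.03)&(W[...,2]<.1)
n,L,st,ce=cv2.connectedComponentsWithStats(m.astype(np.uint8))
for i in range(1,n):
    if st[i,4]>20: p=W[L==i]; print(ce[i].round(),p.min(0).round(3),p.max(0).round(3))
cv2.imwrite("pics/s4.png",cv2.resize(cv2.imread("pics/last_scene.png")[140:280,150:400],None,fx=3.1,fy=3.1))
E
```

```text
19.25 [ 0.62278217 -0.15722197  0.09552128] [-0.2  1.1  0.7] 0.08773071733082437
0.076 35 [ 0.598 -0.185  0.076] [ 0.654 -0.128  0.079]
0.106 1 [ 0.577 -0.161  0.115] [ 0.577 -0.161  0.115]
0.116 46 [ 0.564 -0.167  0.117] [ 0.684 -0.141  0.125]
0.126 63 [ 0.562 -0.168  0.126] [ 0.684 -0.141  0.135]
0.136 62 [ 0.562 -0.168  0.136] [ 0.685 -0.141  0.145]
0.146 63 [ 0.561 -0.166  0.146] [ 0.687 -0.141  0.155]
0.156 62 [ 0.559 -0.168  0.156] [ 0.689 -0.14   0.165]
0.166 26 [ 0.557 -0.172  0.166] [ 0.579 -0.148  0.175]
0.176 12 [ 0.57  -0.17   0.177] [ 0.577 -0.146  0.184]
0.186 29 [ 0.572 -0.17   0.186] [ 0.616 -0.127  0.195]
19.35 [ 0.62314881 -0.15661314  0.09634801] [ 1.79963686e+02  1.28167534e-02 -8.69508808e+01] [ 0.9 -0.4  0.3] 0.0877275296529041
[ 17. 141.] 7042 0.064 [ 0.7916 -0.172 ] [0.019 0.062]
[268.  43.] 2261 0.0803 [ 0.6354 -0.2662] [0.026 0.026]
[277. 235.] 4699 0.0746 [ 0.6251 -0.1584] [0.056 0.056]
[188. 268.] 203 0.1198 [ 0.6732 -0.1552] [0.015 0.021]
[372. 271.] 164 0.1196 [ 0.5773 -0.159 ] [0.004 0.02 ]
[255. 345.] 1623 0.042 [ 0.6348 -0.0486] [0.061 0.03 ]
[187. 189.] [ 0.627 -0.26   0.031] [ 0.649 -0.249  0.084]
[216. 199.] [ 0.599 -0.185  0.03 ] [ 0.656 -0.128  0.079]
[309. 200.] [0.475 0.052 0.031] [0.501 0.076 0.084]
[331. 212.] [0.463 0.114 0.03 ] [0.499 0.146 0.055]
[243. 220.] [ 0.603 -0.073  0.03 ] [ 0.669 -0.031  0.046]
[353. 220.] [0.438 0.176 0.03 ] [0.503 0.208 0.046]
[279. 230.] [0.609 0.041 0.03 ] [0.644 0.076 0.055]
```

View pics/s4.png

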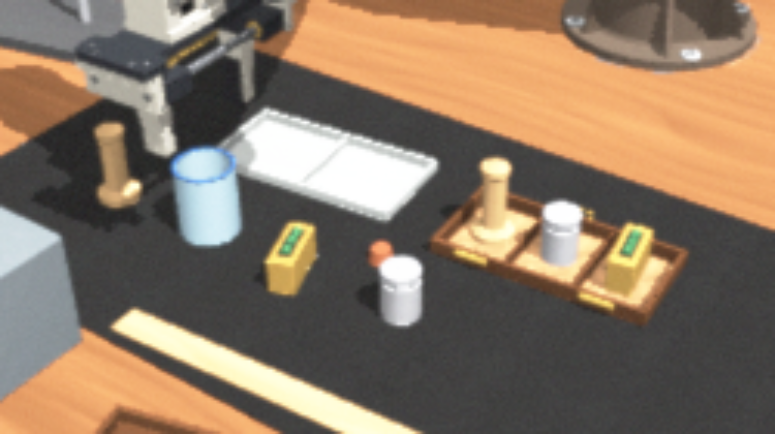

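The picture shows the box kit complete and upright: dowel (493,200), mass (560,230), level (630,260). The gripper is over the beaker (205,195), which measures (0.625, −0.158). Descending.

{"api": "step_arm", "payload": {"newtons": 15, "increments": [{"tx": 2,"ty": -1,"tz": -15,"ax": 0,"ay": 0,"az": 0,"claw": 1},{"tx": 0,"ty": 0,"tz": -30,"ax": 0,"ay": 0,"az": 0,"claw": 1},{"tx": 0,"ty": 0,"tz": -25,"ax": 0,"ay": 0,"az": 0,"claw": 1},{"tx": 0,"ty": 0,"tz": -16,"ax": 0,"ay": 0,"az": 0,"claw": 1},{"tx": 0,"ty": 0,"tz": 0,"ax": 0,"ay": 0,"az": 0,"claw": 1},{"tx": 0,"ty": 0,"tz": 0,"ax": 0,"ay": 0,"az": 0,"claw": 1}]}}

```text
time_s: 20.0
tcp_pos: [0.6257, -0.1582, 0.0104]
eef_rot: [180.0, -0.0, -87.0]
contact_force: [0.2, 0.4, 0.2]
gripper_width: 0.0877
```

{"api": "step_arm", "payload": {"increments": [{"tx": 0,"ty": 0,"tz": 0,"ax": 0,"ay": 0,"az": 0,"claw": -1},{"tx": 0,"ty": 0,"tz": 0,"ax": 0,"ay": 0,"az": 0,"claw": -1},{"tx": 0,"ty": 0,"tz": 0,"ax": 0,"ay": 0,"az": 0,"claw": -1},{"tx": 0,"ty": 0,"tz": 0,"ax": 0,"ay": 0,"az": 0,"claw": -1},{"tx": 0,"ty": 0,"tz": 0,"ax": 0,"ay": 0,"az": 0,"claw": -1},{"tx": 0,"ty": 0,"tz": 0,"ax": 0,"ay": 0,"az": 0,"claw": -1},{"tx": 0,"ty": 0,"tz": 0,"ax": 0,"ay": 0,"az": 0,"claw": -1},{"tx": 0,"ty": 0,"tz": 0,"ax": 0,"ay": 0,"az": 0,"claw": -1}]}}

```text
time_s: 20.8
tcp_pos: [0.6259, -0.1586, 0.0109]
eef_rot: [-180.0, -0.0, -87.0]
contact_force: [-1.3, 0.5, 4.7]
gripper_width: 0.0553
```

{"api": "step_arm", "payload": {"increments": [{"tx": 0,"ty": 0,"tz": 10,"ax": 0,"ay": 0,"az": 0,"claw": -1},{"tx": 0,"ty": 0,"tz": 20,"ax": 0,"ay": 0,"az": 0,"claw": -1},{"tx": 0,"ty": 0,"tz": 15,"ax": 0,"ay": 0,"az": 0,"claw": -1},{"tx": 0,"ty": 0,"tz": 5,"ax": 0,"ay": 0,"az": 0,"claw": -1},{"tx": 0,"ty": 0,"tz": 0,"ax": 0,"ay": 0,"az": 0,"claw": -1},{"tx": 0,"ty": 0,"tz": 0,"ax": 0,"ay": 0,"az": 0,"claw": -1}]}}

```text
time_s: 21.4
tcp_pos: [0.6252, -0.1585, 0.0599]
eef_rot: [179.9, 0.0, -87.0]
contact_force: [0.2, 0.1, -0.7]
gripper_width: 0.0548
```

Beaker held (55 mm, −0.7 N). Carrying it to the −y bay at (0.490, −0.187).

{"api": "step_arm", "payload": {"increments": [{"tx": -15,"ty": -3,"tz": 0,"ax": 0,"ay": 0,"az": 0,"claw": -1},{"tx": -30,"ty": -6,"tz": 0,"ax": 0,"ay": 0,"az": 0,"claw": -1},{"tx": -30,"ty": -6,"tz": 0,"ax": 0,"ay": 0,"az": 0,"claw": -1},{"tx": -30,"ty": -6,"tz": 0,"ax": 0,"ay": 0,"az": 0,"claw": -1},{"tx": -20,"ty": -5,"tz": 0,"ax": 0,"ay": 0,"az": 0,"claw": -1},{"tx": -10,"ty": -3,"tz": 0,"ax": 0,"ay": 0,"az": 0,"claw": -1},{"tx": 0,"ty": 0,"tz": -15,"ax": 0,"ay": 0,"az": 0,"claw": -1},{"tx": 0,"ty": 0,"tz": -20,"ax": 0,"ay": 0,"az": 0,"claw": -1},{"tx": 0,"ty": 0,"tz": -11,"ax": 0,"ay": 0,"az": 0,"claw": -1},{"tx": 0,"ty": 0,"tz": 0,"ax": 0,"ay": 0,"az": 0,"claw": -1},{"tx": 0,"ty": 0,"tz": 0,"ax": 0,"ay": 0,"az": 0,"claw": -1}]}}

```text
time_s: 22.5
tcp_pos: [0.491, -0.1876, 0.0144]
eef_rot: [179.9, -0.0, -87.0]
contact_force: [1.5, 0.2, -0.6]
gripper_width: 0.0544
```

{"api": "step_arm", "payload": {"increments": [{"tx": 0,"ty": 0,"tz": -2,"ax": 0,"ay": 0,"az": 0,"claw": -1},{"tx": 0,"ty": 0,"tz": -1,"ax": 0,"ay": 0,"az": 0,"claw": -1},{"tx": 0,"ty": 0,"tz": 0,"ax": 0,"ay": 0,"az": 0,"claw": -1}]}}

```text
time_s: 22.8
tcp_pos: [0.491, -0.1875, 0.0119]
eef_rot: [-180.0, -0.0, -87.0]
contact_force: [-0.5, 0.5, -1.6]
gripper_width: 0.0547
```

{"api": "step_arm", "payload": {"increments": [{"tx": 0,"ty": 0,"tz": -1,"ax": 0,"ay": 0,"az": 0,"claw": -1},{"tx": 0,"ty": 0,"tz": 0,"ax": 0,"ay": 0,"az": 0,"claw": -1}]}}

```text
time_s: 23.0
tcp_pos: [0.4911, -0.1876, 0.0109]
eef_rot: [-180.0, -0.0, -87.0]
contact_force: [-0.7, -0.3, 1.8]
gripper_width: 0.0546
```

{"api": "step_arm", "payload": {"increments": [{"tx": 0,"ty": 0,"tz": 0,"ax": 0,"ay": 0,"az": 0,"claw": 1},{"tx": 0,"ty": 0,"tz": 0,"ax": 0,"ay": 0,"az": 0,"claw": 1},{"tx": 0,"ty": 0,"tz": 0,"ax": 0,"ay": 0,"az": 0,"claw": 1},{"tx": 0,"ty": 0,"tz": 0,"ax": 0,"ay": 0,"az": 0,"claw": 1},{"tx": 0,"ty": 0,"tz": 10,"ax": 0,"ay": 0,"az": 0,"claw": 1},{"tx": 0,"ty": 0,"tz": 25,"ax": 0,"ay": 0,"az": 0,"claw": 1},{"tx": 0,"ty": 0,"tz": 25,"ax": 0,"ay": 0,"az": 0,"claw": 1},{"tx": 0,"ty": 0,"tz": 15,"ax": 0,"ay": 0,"az": 0,"claw": 1},{"tx": 0,"ty": 0,"tz": 0,"ax": 0,"ay": 0,"az": 0,"claw": 1}]}}

```text
time_s: 23.9
tcp_pos: [0.4926, -0.1878, 0.0886]
eef_rot: [-179.7, -0.0, -87.0]
contact_force: [0.0, 0.0, -0.0]
gripper_width: 0.0876
```

{"api": "step_arm", "payload": {"increments": [{"tx": 10,"ty": 18,"tz": 0,"ax": 0,"ay": 0,"az": 0,"claw": 1},{"tx": 20,"ty": 36,"tz": 0,"ax": 0,"ay": 0,"az": 0,"claw": 1},{"tx": 20,"ty": 38,"tz": 0,"ax": 0,"ay": 0,"az": 0,"claw": 1},{"tx": 20,"ty": 38,"tz": 0,"ax": 0,"ay": 0,"az": 0,"claw": 1},{"tx": 20,"ty": 38,"tz": 0,"ax": 0,"ay": 0,"az": 0,"claw": 1},{"tx": 20,"ty": 38,"tz": 0,"ax": 0,"ay": 0,"az": 0,"claw": 1},{"tx": 16,"ty": 28,"tz": 0,"ax": 0,"ay": 0,"az": 0,"claw": 1},{"tx": 8,"ty": 11,"tz": 0,"ax": 0,"ay": 0,"az": 0,"claw": 1},{"tx": 0,"ty": 0,"tz": 0,"ax": 0,"ay": 0,"az": 0,"claw": 1},{"tx": 0,"ty": 0,"tz": 0,"ax": 0,"ay": 0,"az": 0,"claw": 1}]}}

```text
time_s: 24.9
tcp_pos: [0.624, 0.057, 0.0849]
eef_rot: [179.9, -0.0, -87.0]
contact_force: [0.2, -0.3, 0.0]
gripper_width: 0.0877
```

```bash
python3 w.py; cat > chk.py <<'E'
from h import *
W=cap("scene")["W"]
m=(W[...,0]>.42)&(W[...,0]<.7)&(abs(W[...,1])<.3)&(W[...,2]>.03)&(W[...,2]<.095)
n,L,st,ce=cv2.connectedComponentsWithStats(m.astype(np.uint8))
for i in range(1,n):
    if st[i,4]>20: p=W[L==i]; print(ce[i].round(),p.min(0).round(3),p.max(0).round(3))
E
python3 chk.py
```

```text
24.95 [0.62392991 0.05657635 0.08516055] [ 1.79929884e+02 -1.50685725e-02 -8.70343954e+01] [-0.5 -0.2 -0.1] 0.08788200775050355
[272.  51.] 4523 0.0417 [ 0.635  -0.0521] [0.062 0.04 ]
[279. 229.] 2326 0.0517 [0.6247 0.0568] [0.033 0.034]
[495. 249.] 1981 0.079 [0.4861 0.0551] [0.025 0.012]
[179. 270.] 832 0.1193 [0.6752 0.0584] [0.017 0.02 ]
[383. 270.] 831 0.1193 [0.5726 0.0531] [0.016 0.021]
[238. 176.] [ 0.462 -0.215  0.03 ] [ 0.521 -0.157  0.078]
[186. 188.] [ 0.626 -0.277  0.032] [ 0.649 -0.251  0.085]
[309. 200.] [0.474 0.052 0.03 ] [0.501 0.075 0.084]
[331. 212.] [0.464 0.114 0.03 ] [0.499 0.146 0.056]
[244. 220.] [ 0.603 -0.071  0.03 ] [ 0.668 -0.031  0.047]
[353. 220.] [0.438 0.176 0.03 ] [0.505 0.209 0.046]
[279. 230.] [0.61  0.042 0.03 ] [0.643 0.075 0.055]
```

The beaker stands in the −y bay. The second mass is right under the gripper, so I'll descend and grip.

{"api": "step_arm", "payload": {"newtons": 30, "increments": [{"tx": 1,"ty": 0,"tz": -15,"ax": 0,"ay": 0,"az": 0,"claw": 1},{"tx": 0,"ty": 0,"tz": -30,"ax": 0,"ay": 0,"az": 0,"claw": 1},{"tx": 0,"ty": 0,"tz": -25,"ax": 0,"ay": 0,"az": 0,"claw": 1},{"tx": 0,"ty": 0,"tz": -12,"ax": 0,"ay": 0,"az": 0,"claw": 1},{"tx": 0,"ty": 0,"tz": 0,"ax": 0,"ay": 0,"az": 0,"claw": 1},{"tx": 0,"ty": 0,"tz": 0,"ax": 0,"ay": 0,"az": 0,"claw": 1}]}}

```text
time_s: 25.6
tcp_pos: [0.6263, 0.0571, 0.0044]
eef_rot: [-180.0, -0.0, -87.0]
contact_force: [1.1, 0.2, -0.3]
gripper_width: 0.0872
```

{"api": "step_arm", "payload": {"increments": [{"tx": 0,"ty": 0,"tz": 0,"ax": 0,"ay": 0,"az": 0,"claw": -1},{"tx": 0,"ty": 0,"tz": 0,"ax": 0,"ay": 0,"az": 0,"claw": -1},{"tx": 0,"ty": 0,"tz": 0,"ax": 0,"ay": 0,"az": 0,"claw": -1},{"tx": 0,"ty": 0,"tz": 0,"ax": 0,"ay": 0,"az": 0,"claw": -1},{"tx": 0,"ty": 0,"tz": 0,"ax": 0,"ay": 0,"az": 0,"claw": -1},{"tx": 0,"ty": 0,"tz": 0,"ax": 0,"ay": 0,"az": 0,"claw": -1},{"tx": 0,"ty": 0,"tz": 0,"ax": 0,"ay": 0,"az": 0,"claw": -1},{"tx": 0,"ty": 0,"tz": 0,"ax": 0,"ay": 0,"az": 0,"claw": -1},{"tx": 0,"ty": 0,"tz": 0,"ax": 0,"ay": 0,"az": 0,"claw": -1},{"tx": 0,"ty": 0,"tz": 0,"ax": 0,"ay": 0,"az": 0,"claw": -1}]}}

```text
time_s: 26.6
tcp_pos: [0.6257, 0.0574, 0.0035]
eef_rot: [180.0, -0.0, -87.0]
contact_force: [0.0, 0.1, 0.5]
gripper_width: 0.0327
```

{"api": "step_arm", "payload": {"increments": [{"tx": 0,"ty": 0,"tz": 10,"ax": 0,"ay": 0,"az": 0,"claw": -1},{"tx": 0,"ty": 0,"tz": 25,"ax": 0,"ay": 0,"az": 0,"claw": -1},{"tx": 0,"ty": 0,"tz": 25,"ax": 0,"ay": 0,"az": 0,"claw": -1},{"tx": 0,"ty": 0,"tz": 10,"ax": 0,"ay": 0,"az": 0,"claw": -1},{"tx": 0,"ty": 0,"tz": 0,"ax": 0,"ay": 0,"az": 0,"claw": -1},{"tx": 0,"ty": 0,"tz": 0,"ax": 0,"ay": 0,"az": 0,"claw": -1}]}}

```text
time_s: 27.2
tcp_pos: [0.625, 0.0573, 0.0728]
eef_rot: [179.9, 0.0, -87.0]
contact_force: [0.6, -0.2, -3.7]
gripper_width: 0.033
```

Held. Carrying it to the +y bay at (0.480, −0.0875).

{"api": "step_arm", "payload": {"increments": [{"tx": -15,"ty": -15,"tz": 0,"ax": 0,"ay": 0,"az": 0,"claw": -1},{"tx": -30,"ty": -30,"tz": 0,"ax": 0,"ay": 0,"az": 0,"claw": -1},{"tx": -30,"ty": -30,"tz": 0,"ax": 0,"ay": 0,"az": 0,"claw": -1},{"tx": -30,"ty": -30,"tz": 0,"ax": 0,"ay": 0,"az": 0,"claw": -1},{"tx": -28,"ty": -28,"tz": 0,"ax": 0,"ay": 0,"az": 0,"claw": -1},{"tx": -12,"ty": -12,"tz": 0,"ax": 0,"ay": 0,"az": 0,"claw": -1},{"tx": 0,"ty": 0,"tz": 0,"ax": 0,"ay": 0,"az": 0,"claw": -1},{"tx": 0,"ty": 0,"tz": -20,"ax": 0,"ay": 0,"az": 0,"claw": -1},{"tx": 0,"ty": 0,"tz": -30,"ax": 0,"ay": 0,"az": 0,"claw": -1},{"tx": 0,"ty": 0,"tz": -15,"ax": 0,"ay": 0,"az": 0,"claw": -1},{"tx": 0,"ty": 0,"tz": 0,"ax": 0,"ay": 0,"az": 0,"claw": -1},{"tx": 0,"ty": 0,"tz": 0,"ax": 0,"ay": 0,"az": 0,"claw": -1}]}}

```text
time_s: 28.4
tcp_pos: [0.4811, -0.0873, 0.0082]
eef_rot: [179.9, -0.0, -87.0]
contact_force: [0.3, 0.0, -2.3]
gripper_width: 0.0328
```

{"api": "step_arm", "payload": {"increments": [{"tx": 0,"ty": 0,"tz": -2,"ax": 0,"ay": 0,"az": 0,"claw": -1},{"tx": 0,"ty": 0,"tz": -2,"ax": 0,"ay": 0,"az": 0,"claw": -1},{"tx": 0,"ty": 0,"tz": 0,"ax": 0,"ay": 0,"az": 0,"claw": -1}]}}

```text
time_s: 28.7
tcp_pos: [0.4811, -0.0874, 0.0049]
eef_rot: [-180.0, 0.0, -87.0]
contact_force: [-0.5, -0.2, -3.5]
gripper_width: 0.033
```

{"api": "step_arm", "payload": {"increments": [{"tx": 0,"ty": 0,"tz": -1,"ax": 0,"ay": 0,"az": 0,"claw": -1},{"tx": 0,"ty": 0,"tz": 0,"ax": 0,"ay": 0,"az": 0,"claw": -1}]}}

```text
time_s: 28.9
tcp_pos: [0.4808, -0.0876, 0.0037]
eef_rot: [-180.0, 0.0, -87.0]
contact_force: [-0.2, 0.0, -4.2]
gripper_width: 0.033
```

{"api": "step_arm", "payload": {"increments": [{"tx": 0,"ty": 0,"tz": -1,"ax": 0,"ay": 0,"az": 0,"claw": -1},{"tx": 0,"ty": 0,"tz": 0,"ax": 0,"ay": 0,"az": 0,"claw": -1}]}}

```text
time_s: 29.1
tcp_pos: [0.481, -0.0876, 0.0034]
eef_rot: [-180.0, -0.0, -87.0]
contact_force: [-3.4, 1.6, 8.5]
gripper_width: 0.033
```

{"api": "step_arm", "payload": {"increments": [{"tx": 0,"ty": 0,"tz": 0,"ax": 0,"ay": 0,"az": 0,"claw": 0},{"tx": 0,"ty": 0,"tz": 0,"ax": 0,"ay": 0,"az": 0,"claw": 0},{"tx": 0,"ty": 0,"tz": 0,"ax": 0,"ay": 0,"az": 0,"claw": 0},{"tx": 0,"ty": 0,"tz": 10,"ax": 0,"ay": 0,"az": 0,"claw": 0},{"tx": 0,"ty": 0,"tz": 25,"ax": 0,"ay": 0,"az": 0,"claw": 0},{"tx": 0,"ty": 0,"tz": 35,"ax": 0,"ay": 0,"az": 0,"claw": 0},{"tx": 0,"ty": 0,"tz": 40,"ax": 0,"ay": 0,"az": 0,"claw": 0},{"tx": 0,"ty": 0,"tz": 40,"ax": 0,"ay": 0,"az": 0,"claw": 0},{"tx": 0,"ty": 0,"tz": 30,"ax": 0,"ay": 0,"az": 0,"claw": 0},{"tx": 0,"ty": 0,"tz": 0,"ax": 0,"ay": 0,"az": 0,"claw": 0},{"tx": 0,"ty": 0,"tz": 0,"ax": 0,"ay": 0,"az": 0,"claw": 0}]}}

```text
time_s: 30.2
tcp_pos: [0.481, -0.0875, 0.1837]
eef_rot: [-179.9, 0.0, -87.0]
contact_force: [0.2, 0.2, -1.2]
gripper_width: 0.044
```

```bash
python3 chk.py; python3 tip.py|head -1; python3 -c "
import cv2
cv2.imwrite('pics/s5.png',cv2.resize(cv2.imread('pics/last_scene.png')[120:330,150:430],None,fx=2.8,fy=2.8))"
```

```text
[239. 176.] [ 0.462 -0.214  0.031] [ 0.521 -0.156  0.079]
[186. 188.] [ 0.626 -0.278  0.03 ] [ 0.649 -0.252  0.083]
[267. 188.] [ 0.465 -0.103  0.031] [ 0.499 -0.069  0.056]
[309. 200.] [0.472 0.051 0.03 ] [0.5   0.076 0.083]
[331. 212.] [0.462 0.115 0.03 ] [0.498 0.146 0.055]
[243. 220.] [ 0.603 -0.072  0.03 ] [ 0.669 -0.03   0.047]
[353. 220.] [0.44  0.176 0.03 ] [0.503 0.209 0.046]
30.25 [ 0.48035173 -0.08752499  0.18261812] [ 0.5  1.3 -0.5] 0.043651103072108115
```

View pics/s5.png

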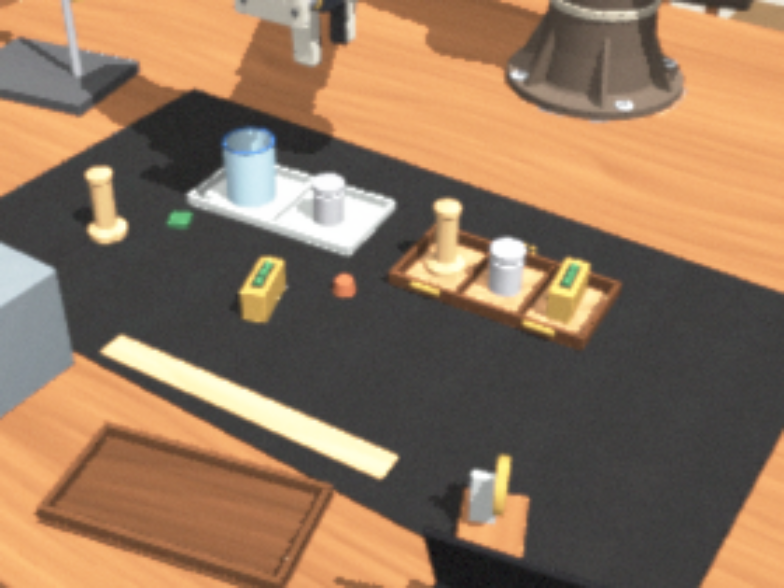

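The final picture shows the beaker (250,165) and a mass (328,200) in the tray bays, and the dowel (447,235), mass (507,268) and level (570,290) in the box. Everything is upright, the spares are unmoved and the arm is clear. Handing in.

```bash
python3 -c "
from plant import r
print(r.close_job())"
```

```text
the job is handed in; nothing more can be done
None
```

Both kits are made up and the job was handed in at about 30 s of the 99 s allowed.

- **Walnut box:** I added a steel mass to the middle pocket and an oak dowel to the −y pocket. The spirit level was already in the +y pocket.
- **Aluminium tray:** the larger blue beaker went in the −y bay, then the second steel mass in the +y bay.

**Last checks:** the final picture and depth check show all five items upright, one to a compartment. The spare dowel and spare level are where they started, and the gripper is clear of everything. The largest force reading I saw was about 9 N. It was read only at the end of each move.

**What failed or disagreed:**
- **Move format:** the first two move calls were refused because each row needs all its values; nothing moved.
- **Missed grasp:** the first grasp closed on air above the mass and moved nothing. The reported TCP height was about 39 mm lower than the fingertips seen in the depth images. I corrected for this in every later move, and contact on placing agreed with it.
- **Camera agreement:** the cameras differed by about 2 mm, within their stated accuracy.

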